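# Span-calibrate the bench balance with check weight and calibration key

## Robot

A 6-joint arm with a two-finger parallel gripper is mounted at the origin on a cart in front of the work surface, level with it; the furniture and walls round the work are solid. World frame = base frame: x ahead of the robot, y to its left, z up, the work surface at z = 0. Lengths are in mm, angles in rad, forces in N, time in s.
With the tool pointing down it reaches from about 400 to 925 mm from the base axis. Payload 12.5 kg.
Tool frame: the origin (TCP) lies on the front face of the gripper's body, between the roots of the fingers; the fingertips stand 78 mm ahead of it and the grasp point (between the pads) lies 59 mm ahead of it (env.nose_length is the distance from the TCP to the fingertips, in mm); z points along the fingers, y is the line along which they close (so a half turn about z gives the same grasp; the last joint's range is limited). The gripper opens to 95 mm and grips with 3 to 60 N. Pads are 20 mm wide; open, the fingers measure 119 mm over their backs; the gripper's body (75 mm by 180 mm) begins 59 mm behind the grasp point.
Start: joints at [1.203, 0.491, 1.559, -0, 1.092, -0.106], TCP at [161.742, 603.72, 292.261] pointing down, gripper open.
Joint ranges: [-3.1, 3.1], [-0.84, 2.19], [0.05, 2.79], [-1.13, 4.28], [0.06, 2.93], [-2.69, 2.69]. Speed limits (rad/s): [2.22, 2.22, 2.79, 3.14, 3.14, 3.14].

## Interface

Orientations are given as [roll, pitch, yaw] about the fixed x, y, z axes, in that order (R = Rz(yaw) Ry(pitch) Rx(roll)).
In Python, from cell import env gives the robot as it stands.
- The arm moves only by the tool jog_arm, never from a script. Its argument "motion" is a list of rows, each a list of 7 numbers: the turn, a rotation vector about the tool's x, y, z in degrees, then the shift along the tool's x, y, z in mm, then the finger opening in mm, from 0 to 95.1. In form: [[wx, wy, wz, x, y, z, hand], ...]. A call has 1 to 10 rows; each row shifts and turns the commanded pose from where the row before left it, along the tool's axes as they then stand; what a row does not reach is not made up. A row lasts 1/8 s, in which the tool goes at most 62.5 mm and 10.7 degrees, less where a joint would pass 70% of its speed; a pose out of reach is approached as far as the arm can. A call is refused whole if a number of a shift passes 62.5 or a number of a turn 10.7, either way. A call with a gripper value outside its range is refused whole. The fingers move at their own pace and stop on an object; the grip force is fixed at half the most. Time passes only in rows, so rows that do not move let the fingers close. It gives the time, the measured TCP pose, the force, the opening and the grip force at its end, in the units of the state.
- env.state(): the state, without advancing time (a new reading comes with each control period).
- env.read_camera(name): name is "scene" or "top"; returns a dict with "color" (420x560x3 uint8, red, green, blue), "z_map" (420x560 float32, mm along the optical axis (not along the pixel's ray), 0 where there is no reading), "camera_matrix" (3x3 intrinsics, pixels), "world_to_cam" (4x4, takes a point from world to camera coordinates). Camera axes: x right, y up, looking along -z (the intrinsics and any distortion apply to the point x, -y, -z); pixel columns grow to the right and rows downward; lengths in mm; the calibration is good to about 2 mm. A picture is of the moment at which its call begins.
- env.job_done(): hands the job in; it is judged then, once.
Trained networks look in the newest picture that a camera, given by its name, has taken for a name from the list of things; names that differ only in an ending like _2 or _b are one class to them, and where a whole thing is asked for, a point or a joint stands for the part that bears it (a point fixed in the world has none). Each returns a list of dicts, best first, with "score" (0 to 1); they miss things now and then, are a little off and sometimes report something else, mostly with a low value. They report only what shows in the picture. A call takes as long as a camera call. They do not tell look-alikes from the thing itself.
- env.recognise(camera, thing): "location" ([column, row] in pixels, amid what is visible of it).
The state is a dict: "t": time; "joints": joint angles; "qvel": joint speeds; "tau": joint torques, N m; "eef_pos": TCP position; "tcp_rot": TCP orientation; "ft_force": force on the tool from outside, world axes, zero at the start; "moment": the same for the moment, N m; "opening": opening from 0.0 (shut) to 1.0 (fully open); "grip_force": force on a finger pad.
Only numpy, scipy, OpenCV 4.12 (cv2) and the standard library are available. Lean on these libraries where they do the work, as an engineer would, in place of code of your own. Each camera call takes 0.05 s, during which the arm holds its last target. There are 200 camera calls.

## Task

Run the span calibration of the small balance: gently stand the 200 g check weight (the largest of the three) upright in the middle of its pan and let go of it. Then take the calibration key from the wooden block, push it down into the key socket on the balance against its spring, turn it clockwise a quarter turn to the stop, and keep holding it there: the switch springs back if the key is let go, so finish while still gripping the turned key. Leave the other two weights and the loose things on the bench where they are.

Things in the scene. Friction and masses are not known exactly. Their poses are not given: they have to be found in the camera images.
- balance: white balance, fixed to the bench, 160 x 232 x 56 mm (x, y, deck height); origin under its middle on the bench top; x to its back, y to its left, z up. Display and keys on the sloped front; round pan on the left half, steel key socket on the right half of the flat deck. The bigger scale behind it is not part of the job
- pan_center (a point): middle of the top face of the balance's round steel pan (diameter 100 mm, 70 mm above the bench, 14 mm above the deck). The pan rides on a spring (1200 N/m): the 200 g weight sinks it about 1.5 mm; 6 mm down, at about 7 N, it meets its overload stop
- pan (a joint): how far the pan is pressed down, m; 0 empty, 0.006 at the overload stop
- socket_face (a point): centre of the key socket, on the top face of its round steel bezel (46 mm wide, 60 mm above the bench, 4 mm above the deck); same axes as the balance. Round hole of 20 mm with two slots, 8.5 mm wide, that reach 15 mm from the centre along the balance's +y and -y. The plate is 5 mm thick; below it the key's pins can turn clockwise (from above) by about 1.5 rad, not the other way
- socket_slot (a point): middle of the slot on the socket's +y side, on the bezel face, 12.5 mm from the socket's centre; a twin lies on the -y side
- plunger (a joint): sprung plunger in the socket, m pressed down; its top is 14 mm below the bezel face at 0. It presses the key's tip up with 3 N at first touch and 7 N when the tip is 24 mm below the face. There the key's flange rests on the bezel; the pins clear the plate once the tip is 20.5 mm or more below the face
- key_switch (a joint): calibration switch inside the socket, turned by the key's pins, rad: 0 at rest, grows clockwise, stop at 1.38. It starts to move after the key has turned about 0.1 rad from the slots; a spring (0.09 N m at rest, 0.17 N m at the stop) turns it back
- key: calibration key, upright in the block, 60 g; origin at its lower tip, z up. Barrel 18 mm wide, tip tapered; 6 mm cross pin along y, reaching 14 mm from the axis both ways, its centre 12.5 mm above the tip; flange 40 mm wide, 24 to 28 mm above the tip; over it a flat black bar grip 14 mm thick (x), 36 mm long (y), up to 61 mm, in line with the pin. Same after half a turn
- weight_200g: largest of three plain steel knob weights: body diameter 32 mm, 30 mm high, knob diameter 20 mm above it to 42 mm in all; 200 g; origin at the centre of its underside, z up
- weight_100g: middle weight, diameter 25 mm, 37 mm high with its knob; origin at the centre of its underside; stays where it is
- weight_50g: smallest weight, diameter 20 mm, 31 mm high with its knob; origin at the centre of its underside; stays where it is
- weight_block: wooden block, fixed, 76 x 250 x 32 mm (x, y, z), origin under its middle. Along its y axis three round seats, 34 mm wide, 6 mm deep (y = -92, -34, 24 mm), where the weights stand in any order; at y = 88 mm a 31 mm hole in which the key hangs by its flange (its tip 8 mm above the bench)
- loupe: folding loupe, 78 x 31 x 14 mm, lying behind the block; bystander
- gift_box: small pale box, 34 x 50 x 22 mm, behind the block; bystander
- amethyst: dark standing stone point, 31 x 27 x 70 mm, behind the balance; bystander
Not all that is in view belongs to the job. Leave any orange or turquoise look-alike of the weight_200g alone.

How it is judged (in metres and radians):
On the way, in this order (a step that is already met when the one before it is completed fails the run):
1. the 200 g weight stands in the middle of the pan, let go (horizontal distance between weight_200g and pan_center below 0.012 m and contact force between weight_200g and pan_c0 above 1 N and contact force between the fingers and weight_200g below 0.05 N and angle between weight_200g's own z axis and vertical below 0.1 rad), for 0.3 s.
2. the key is pushed into the socket, its pins below the plate (horizontal distance between key and socket_face below 0.005 m and z of key in the frame of socket_face below -0.0185 m), for 0.1 s.
At the end, for the whole second after the job is handed in: The 200 g weight stands upright on the pan, within 12 mm of its middle and untouched; the key is upright in the socket with its pins below the plate (tip more than 18.5 mm below the bezel face), has turned the switch past 1.2 rad of its 1.38 rad, and the fingers are still gripping it, at rest (all of step 2 and value of joint key_switch above 1.2 rad and angle between key's own z axis and vertical below 0.12 rad and contact force between the fingers and key above 1 N and linear speed of key below 0.02 m/s and horizontal distance between weight_200g and pan_center below 0.012 m and contact force between weight_200g and pan_c0 above 1 N and contact force between the arm and weight_200g below 0.05 N and angle between weight_200g's own z axis and vertical below 0.1 rad); the arm keeps its last pose, push and grip.
It fails at once if the pan is pressed or struck down to its overload stop (5.7 mm) (value of joint pan above 0.0057 m).
It fails at once if another check weight is moved more than 20 mm or tipped over (distance of any of weight_100g, weight_50g from where it was at the start of the episode above 0.02 m or angle between any of weight_100g, weight_50g's own z axis and vertical above 0.5 rad).
It fails at once if the loupe, the small box or the stone point is pushed more than 30 mm away (distance of any of loupe, gift_box, amethyst from where it was at the start of the episode above 0.03 m).
It also fails if it takes over 72 s, if anything falls off the work surface, if the arm or the gripper's body presses on something with over 40 N, if the wrist force passes 120 N, or if a joint passes its speed limit or range.

## Working session

There is one attempt and no reset: what is moved stays moved. The work goes in short steps, Python scripts to look and compute and a tool call to move; the robot and the scene stay as the last step left them, time stands still between calls to the robot, and variables do not carry over. Pictures are saved under pics/ and viewed, at most 10 in all, crops included, and the job is handed in when it is done.

Besides the shell and the picture viewer there is one more tool, called after "Call:" in YAML: its name, and indented under it one key for each argument. jog_arm: Moves the arm, as the interface text tells. Its arguments: {"type":"object","properties":{"motion":{"type":"array"}},"required":["motion"]}

```bash
ls; mkdir -p pics; cat > h.py <<'E'
import numpy as np, cv2
from cell import env
def grab(n):
    d=env.read_camera(n); return d
def pts(d):
    K=d["camera_matrix"];z=d["z_map"].astype(float);T=np.linalg.inv(d["world_to_cam"])
    v,u=np.mgrid[:z.shape[0],:z.shape[1]]
    P=np.stack([(u-K[0,2])/K[0,0]*z,-(v-K[1,2])/K[1,1]*z,-z,np.ones_like(z)],-1)
    W=(P@T.T)[...,:3]; W[z==0]=np.nan; return W
E
python3 - <<'E'
from h import *
s=env.state(); print(s)
for n in("scene","top"):
    d=grab(n); np.savez(f"{n}.npz",**d); cv2.imwrite(f"pics/{n}.png",d["color"][...,::-1]); W=pts(d)
    print(n,d["camera_matrix"].tolist(),np.linalg.inv(d["world_to_cam"])[:3,3],d.keys())
    for t in["weight_200g","weight_100g","weight_50g","key","pan_center","socket_face","balance","weight_block","loupe","gift_box","amethyst"]:
        for r in env.recognise(n,t)[:3]:
            c,q=[int(round(x)) for x in r["location"]]
            print(t,[c,q],round(r["score"],2),W[q,c].round(0))
E
```

```text
pics
{'t': 0.0, 'joints': array([ 1.20340369e+00,  4.91547882e-01,  1.55946138e+00, -1.79441456e-05,
        1.09169310e+00, -1.05589179e-01]), 'qvel': array([-8.45523247e-04,  6.25966662e-04,  7.39171391e-05,  7.04676444e-04,
        5.73918166e-04,  1.61453983e-03]), 'tau': array([ 8.06492535e-04, -6.12665176e+01, -2.58185184e+01,  6.93386444e-02,
        4.82526398e-02, -1.16856295e-04]), 'eef_pos': array([161.68000693, 603.55683027, 291.6648487 ]), 'tcp_rot': array([-3.14048745e+00, -1.01129586e-04,  2.87979742e+00]), 'ft_force': array([ 0.18093388, -0.36335197,  0.47324789]), 'moment': array([ 0.01566538, -0.04934542,  0.02934071]), 'grip_force': 0.0, 'opening': 0.9987153629972119}
scene [[417.70767719360424, 0.0, 280.9130459871287], [0.0, 417.70767719360424, 216.362524418739], [0.0, 0.0, 1.0]] [ -22.66279596 -630.86664013  530.15399537] dict_keys(['color', 'z_map', 'camera_matrix', 'world_to_cam'])
weight_200g [343, 254] 0.89 [ 489. -244.   53.]
weight_200g [283, 231] 0.83 [487. -81.  30.]
weight_200g [262, 258] 0.81 [ 393. -119.   29.]
weight_100g [368, 270] 0.61 [ 493. -299. 
[... 582 characters left out ...]
ethyst [241, 172] 0.49 [600. 203.  38.]
top [[528.6106542972564, 0.0, 276.7888995407171], [0.0, 528.6106542972564, 206.9764197904607], [0.0, 0.0, 1.0]] [ 308.46521112  -65.1989451  1392.89454838] dict_keys(['color', 'z_map', 'camera_matrix', 'world_to_cam'])
weight_200g [301, 255] 0.59 [ 407. -104.   37.]
weight_50g [393, 214] 0.53 [ 512. -341.   44.]
weight_50g [202, 244] 0.22 [434. 148.  53.]
key [324, 219] 0.67 [ 496. -162.   67.]
socket_face [200, 241] 0.82 [442. 153.  52.]
balance [202, 242] 0.81 [440. 148.  54.]
weight_block [360, 217] 0.7 [ 506. -258.   35.]
loupe [342, 196] 0.54 [ 564. -214.   19.]
gift_box [374, 189] 0.75 [ 581. -298.   25.]
amethyst [175, 180] 0.42 [600. 221.  57.]
```

```bash
python3 - <<'E'
import numpy as np,cv2
a=np.load("scene.npz")["color"][...,::-1];b=np.load("top.npz")["color"][...,::-1]
A=cv2.resize(a[150:310,150:430],None,fx=2.8,fy=2.8,interpolation=3)
cv2.imwrite("pics/s2.png",A)
B=cv2.resize(b[140:300,150:430],None,fx=2.8,fy=2.8,interpolation=3)
cv2.imwrite("pics/t2.png",B)
E
```

```text
(no output)
```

View pics/s2.png

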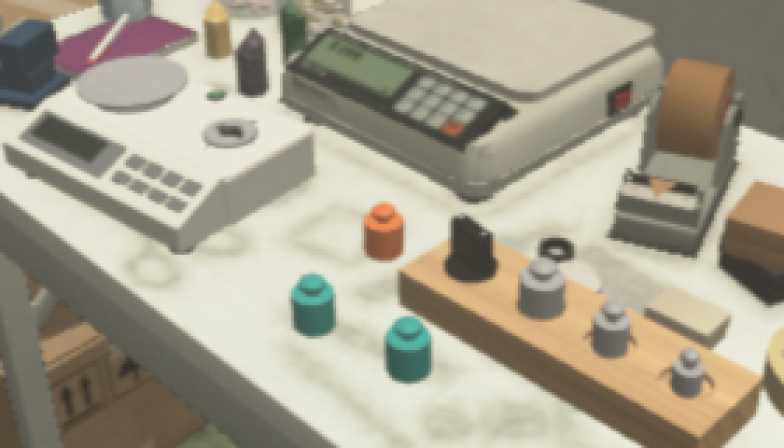

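View pics/t2.png

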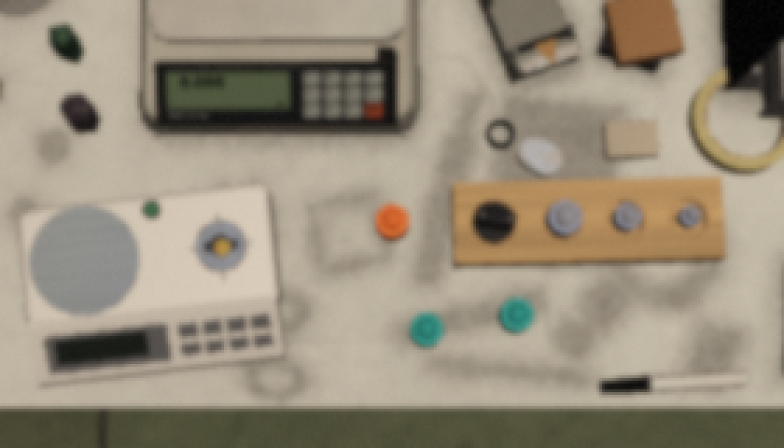

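The scene crop shows three steel weights in the block: largest at scene pixel (343,254), middle at (368,270), small at (395,283). The turquoise look-alikes are at (262,258) and (296,274) and the orange one at (287,232). The steel largest, next to the black key (318,239), fits the description. In the top view it is at (351,217), the key at (326,219), the socket at (229,227) and the pan at (180,233).

```bash
cat >> h.py <<'E'
def proj(d,p):
    q=np.append(p,1)@d["world_to_cam"].T; K=d["camera_matrix"]
    return np.array([K[0,2]+K[0,0]*q[0]/-q[2],K[1,2]-K[1,1]*q[1]/-q[2]])
def ray(d,uv,z):
    K=d["camera_matrix"];T=np.linalg.inv(d["world_to_cam"])
    r=T[:3,:3]@np.array([(uv[0]-K[0,2])/K[0,0],-(uv[1]-K[1,2])/K[1,1],-1]);o=T[:3,3]
    return o+r*(z-o[2])/r[2]
def load(n): return dict(np.load(n+".npz"))
E
python3 - <<'E'
from h import *
for n in("top","scene"):
    d=load(n);W=pts(d);x,y,z=np.moveaxis(W,-1,0);hsv=cv2.cvtColor(d["color"],cv2.COLOR_RGB2HSV)
    def rep(name,m):
        P=W[m]
        if len(P)<5: print(n,name,len(P));return
        (c,s,a)=cv2.minAreaRect(P[:,:2].astype(np.float32))
        print(n,name,len(P),"mean",P.mean(0).round(1),"z",np.percentile(P[:,2],[5,50,95]).round(1),"rect",np.round(c,1),np.round(s,1),round(a,1))
    box=lambda a,b,c,e:(x>a)&(x<b)&(y>c)&(y<e)
    B=box(350,540,20,330)
    rep("table",box(430,470,-60,0)&(z<15))
    rep("pan",B&(z>63)&(z<80)&(y>130))
    rep("deck",B&(z>50)&(z<80))
    k=box(440,550,-400,-130)
    rep("block",k&(z>26)&(z<38)); 
    rep("wood",k&(hsv[...,1]>90)&(z>20))
    for nm,a,b in(("key",-200,-130),("w200",-265,-215),("w100",-320,-270),("w50",-375,-330)):
        kk=k&(y>a)&(y<b)&(hsv[...,1]<90); rep(nm,kk&(z>40)); rep(nm+"top",kk&(z>55))
        if nm=="key": rep("keydark",kk&(hsv[...,2]<70)); 
E
```

```text
top table 340 mean [449.8 -29.6   0.6] z [-3.7  0.7  4.9] rect [449.9 -29.2] [38.2 58.3] 0.1
top pan 1231 mean [463.3 202.7  70.4] z [65.9 70.5 74.6] rect [463.7 196.4] [ 97.  113.7] 0.7
top deck 4384 mean [458.8 147.   60.2] z [51.5 57.8 72.8] rect [453.3 146.4] [143.2 232. ] 6.8
top block 2313 mean [ 503.4 -257.1   32.6] z [28.  32.7 36.9] rect [ 504.1 -256.7] [ 77.  250.1] 1.2
top wood 2345 mean [ 502.3 -258.6   32.7] z [27.1 32.7 37.8] rect [ 503.9 -256.7] [ 76.5 250.1] 1.2
top key 84 mean [ 500.  -168.4   65.6] z [46.6 68.4 72.7] rect [ 499.3 -167.5] [19.3 30.7] 2.1
top keytop 73 mean [ 500.9 -168.4   68.3] z [61.9 68.7 72.9] rect [ 501.9 -168. ] [31.  14.3] 82.0
top keydark 131 mean [ 498.3 -168.4   55. ] z [33.4 64.1 72.7] rect [ 500.8 -170.2] [29.3 32.1] 45.3
top w200 131 mean [ 502.1 -231.5   59.8] z [48.5 59.  70.4] rect [ 503.4 -232.7] [28.7 31.6] 45.2
top w200top 103 mean [ 502.9 -231.8   62.2] z [55.6 61.5 70.9] rect [ 503.8 -232.5] [29.3 30.1] 63.7
top w100 78 mean [ 504.  -289.3   55.1] z [45.5 53.1 65.8] rect [ 505.2 -290.6] [21.6 25. ] 45.5
top w100top 33 mean [ 505.
[... 964 characters left out ...]
e keydark 245 mean [ 492.1 -175.9   51. ] z [34.8 50.7 68.2] rect [ 492.8 -173.9] [22.6 32.7] 16.9
scene w200 249 mean [ 494.3 -238.7   54.9] z [42.1 54.9 67.1] rect [ 496.9 -237.2] [26.9 30.7] 41.8
scene w200top 122 mean [ 496.7 -236.9   61. ] z [55.3 61.9 67.6] rect [ 496.8 -236.8] [24.  29.4] 47.5
scene w100 166 mean [ 497.1 -295.    51.2] z [41.2 50.2 61.9] rect [ 499.1 -293.8] [19.5 23.5] 35.4
scene w100top 50 mean [ 499.4 -293.3   59.9] z [56.3 60.2 62.3] rect [ 500.8 -292.8] [12.1 14.4] 58.5
scene w50 107 mean [ 499.5 -352.2   47.4] z [40.7 44.8 55.7] rect [ 500.4 -351.5] [16.2 18.1] 28.3
scene w50top 16 mean [ 501.9 -350.4   55.7] z [55.3 55.5 56.6] rect [ 501.8 -350.4] [9.3 6.4] 6.8
```

```bash
cat >> h.py <<'E'
def ortho(d,cx,cy,z,half,ppm=4):
    # image: right=-y, up=+x, centred on (cx,cy); ppm px per mm
    n=int(2*half*ppm)
    c=[(half,half),(half,-half),(-half,-half),(-half,half)]
    src=np.float32([proj(d,[cx+a,cy+b,z]) for a,b in c])
    dst=np.float32([(half*ppm-b*ppm,half*ppm-a*ppm) for a,b in c])
    return cv2.warpPerspective(d["color"],cv2.getPerspectiveTransform(src,dst),(n,n),flags=cv2.INTER_CUBIC)
E
python3 - <<'E'
from h import *
rows=[]
for n in("scene","top"):
    d=load(n); tiles=[]
    for (cx,cy,z,h,r) in((455,100,60,35,23),(460,202,70,62,50),(500,-170,69,35,0),(500,-235,68,35,10)):
        im=ortho(d,cx,cy,z,h,200/(2*h)*1.0); p=200/(2*h)
        big=ortho(d,cx,cy,z,h,4)
        if r:
            g=cv2.GaussianBlur(cv2.cvtColor(big,cv2.COLOR_RGB2GRAY),(0,0),2)
            H=cv2.HoughCircles(g,cv2.HOUGH_GRADIENT_ALT if 0 else cv2.HOUGH_GRADIENT,1,20,param1=60,param2=12,minRadius=int(r*4*.9),maxRadius=int(r*4*1.1))
            if H is not None:
                for u,v,R in H[0][:2]: print(n,(cx,cy,z),"circle",round(cx+h-v/4,1),round(cy+h-u/4,1),round(R/4,1))
        tiles.append(cv2.resize(big,(200,200),interpolation=cv2.INTER_AREA))
    rows.append(np.hstack(tiles))
o=np.vstack(rows)
for k in range(8): cv2.drawMarker(o,(100+200*(k%4),100+200*(k//4)),(255,0,0),cv2.MARKER_CROSS,8,1)
cv2.imwrite("pics/ortho.png",o[...,::-1])
E
```

```text
scene (500, -235, 68) circle 522.4 -228.9 10.8
scene (500, -235, 68) circle 489.9 -211.4 9.6
```

View pics/ortho.png

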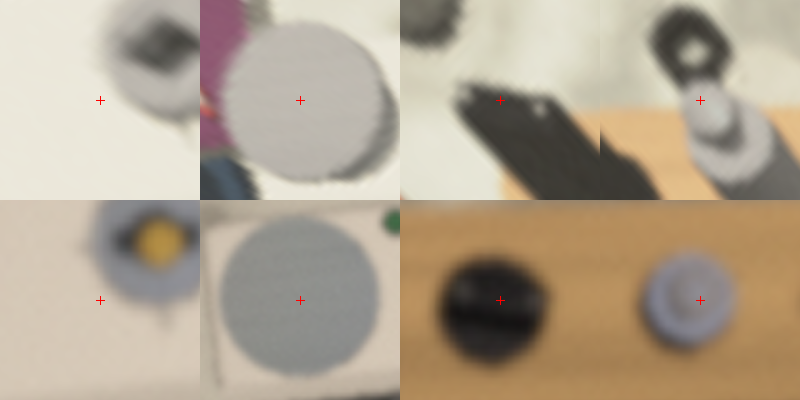

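Ortho tiles: row 1 is the scene camera, row 2 the top camera. They show the socket (tile px (157,46)/(158,243)), pan, key bar and 200 g weight. Both cameras put the socket near (474,80), the pan near (460,202), the weight near (501,-234) and the key near (500,-170). Starting to move.

Call:
jog_arm:
  motion:
    - [0, 0, 10.7, 0, 0, 0, 95]
    - [0, 0, 10.7, 0, 0, 0, 95]
    - [0, 0, 10.7, 0, 0, 0, 95]
    - [0, 0, 10.7, 0, 0, 0, 95]
    - [0, 0, 10.7, 0, 0, 0, 80]
    - [0, 0, 10.7, 0, 0, 0, 70]
    - [0, 0, 10.7, 0, 0, 0, 60]
    - [0, 0, 0, -35, 50, 0, 60]
    - [0, 0, 0, -35, 50, 0, 60]
    - [0, 0, 0, -35, 50, 0, 60]

```text
t: 2.45
eef_pos: [313.2, 497.9, 292.4]
tcp_rot: [3.141, -0.0, 1.573]
ft_force: [0.2, 0.7, -0.3]
opening: 0.629
grip_force: 0.0
```

```bash
python3 - <<'E'
from h import *
# refined socket & pan by segmentation in ortho views
for n in("scene","top"):
    d=load(n)
    for nm,cx,cy,z,h,r in(("socket",474,80,60,32,23),("pan",460,202,70,62,50)):
        b=ortho(d,cx,cy,z,h,4).astype(np.float32)
        g=cv2.GaussianBlur(b,(0,0),3).mean(2)
        # radial edge: strongest |gradient| along rays near r, iterate robust circle fit
        c=np.array([h*4,h*4],float)
        for it in range(4):
            th=np.linspace(0,2*np.pi,180,endpoint=False);rr=np.arange((r-5)*4,(r+5)*4)
            X=c[0]+np.outer(np.cos(th),rr);Y=c[1]+np.outer(np.sin(th),rr)
            I=cv2.remap(g,X.astype(np.float32),Y.astype(np.float32),1)
            G=np.gradient(I,axis=1); k=G.argmax(1); ok=(G.max(1)>0.8)&(k>2)&(k<len(rr)-3)
            px=X[np.arange(180),k][ok];py=Y[np.arange(180),k][ok]
            for _ in range(4):
                A=np.c_[2*px,2*py,np.ones_like(px)];s=np.linalg.lstsq(A,px**2+py**2,rcond=None)[0]
                R=np.sqrt(s[2]+s[0]**2+s[1]**2);e=np.abs(np.hypot(px-s[0],py-s[1])-R);m=e<max(2*np.median(e),1.5);px,py=px[m],py[m]
            c=s[:2]
        print(n,nm,"x",round(cx+h-c[1]/4,2),"y",round(cy+h-c[0]/4,2),"R",round(R/4,2),"n",len(px))
E
```

```text
scene socket x 470.45 y 73.47 R 23.94 n 101
scene pan x 457.92 y 196.42 R 49.94 n 38
top socket x 475.91 y 80.42 R 23.71 n 163
top pan x 462.1 y 202.25 R 49.55 n 109
```

Call:
jog_arm:
  motion:
    - [0, 0, 0, -57, 16, 0, 60]
    - [0, 0, 0, -57, 16, 0, 60]
    - [0, 0, 0, -57, 16, 0, 60]
    - [0, 0, 0, -57, 16, 0, 60]
    - [0, 0, 0, -57, 16, 0, 60]
    - [0, 0, 0, -57, 16, 0, 60]
    - [0, 0, 0, -57, 16, 0, 60]
    - [0, 0, 0, -57, 16, 0, 60]
    - [0, 0, 0, -57, 16, 0, 60]
    - [0, 0, 0, -57, 16, 0, 60]

```text
t: 3.7
eef_pos: [473.2, -72.8, 292.5]
tcp_rot: [3.141, 0.0, 1.572]
ft_force: [0.8, 0.6, 0.3]
opening: 0.632
grip_force: 0.0
```

Call:
jog_arm:
  motion:
    - [0, 0, 0, -54, 10, 20, 60]
    - [0, 0, 0, -54, 10, 20, 60]
    - [0, 0, 0, -54, 8, 20, 60]
    - [0, 0, 0, 0, 0, 36, 60]
    - [0, 0, 0, 0, 0, 36, 60]
    - [0, 0, 0, 0, 0, 0, 60]

```text
t: 4.45
eef_pos: [500.5, -232.4, 158.4]
tcp_rot: [-3.138, -0.002, 1.572]
ft_force: [0.4, -0.0, 0.7]
opening: 0.633
grip_force: 0.0
```

```bash
python3 - <<'E'
from h import *
print(env.state()["eef_pos"],env.state()["opening"])
a=[]
for n in("scene","top"):
    d=grab(n);np.savez(f"{n}_1.npz",**d)
    u,v=proj(d,[501,-234,70]).astype(int); im=d["color"].copy()
    a.append(cv2.resize(im[max(v-50,0):v+50,u-50:u+50],(400,400),interpolation=cv2.INTER_CUBIC))
cv2.imwrite("pics/pre1.png",np.hstack(a)[...,::-1])
E
```

```text
[ 500.50327951 -232.42676463  158.41645047] 0.6334151064359396
```

View pics/pre1.png

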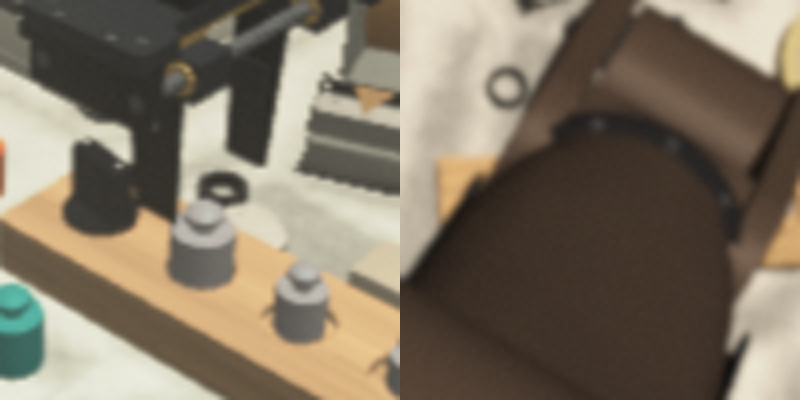

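The crop confirms it: the plain steel largest weight stands in the block between the open fingers (front finger at crop (155,150), rear at (255,110)). Descending to grip it.

Call:
jog_arm:
  motion:
    - [0, 0, 0, -1, 0, 21, 60]
    - [0, 0, 0, 0, 0, 21, 60]
    - [0, 0, 0, 0, 0, 0, 28]
    - [0, 0, 0, 0, 0, 0, 28]
    - [0, 0, 0, 0, 0, 0, 28]
    - [0, 0, 0, 0, 0, 0, 28]

```text
t: 5.3
eef_pos: [501.5, -233.8, 119.2]
tcp_rot: [3.14, 0.001, 1.573]
ft_force: [-0.3, 1.7, 7.0]
opening: 0.33
grip_force: 30.0
```

Call:
jog_arm:
  motion:
    - [0, 0, 0, 0, 0, -30, 28]
    - [0, 0, 0, 0, 0, -45, 28]
    - [0, 0, 0, 0, 0, -35, 28]
    - [0, 0, 0, 0, 0, 0, 28]
    - [0, 0, 0, 0, 0, 0, 28]

```text
t: 5.92
eef_pos: [500.8, -233.4, 227.3]
tcp_rot: [-3.141, -0.001, 1.573]
ft_force: [0.0, 0.7, -1.6]
opening: 0.33
grip_force: 30.0
```

```bash
python3 - <<'E'
from h import *
s=env.state();print(s["eef_pos"],s["opening"],s["ft_force"])
d=grab("scene");np.savez("scene_2.npz",**d);W=pts(d);x,y,z=np.moveaxis(W,-1,0)
hsv=cv2.cvtColor(d["color"],cv2.COLOR_RGB2HSV)
m=(abs(x-501)<22)&(abs(y+234)<22)&(z>118)&(z<175)&(hsv[...,2]>90)
P=W[m];print(m.sum(),P.mean(0),np.percentile(P,[2,98],axis=0).round(1))
f=(abs(x-501)<60)&(abs(y+234)<30)&(z>135)&(z<190)&(hsv[...,2]<80)
P=W[f];print(f.sum(),np.percentile(P,[1,5,50,95,99],axis=0).round(1))
u,v=proj(d,[501,-234,140]).astype(int)
cv2.imwrite("pics/held.png",cv2.resize(d["color"][v-60:v+60,u-70:u+70],(700,600),interpolation=2)[...,::-1])
# project reference points: gripper pad plane / weight centre
for p in([501.5,-233.8,168],[501.5,-233.8,126]): print(p,(proj(d,p)-[u-70,v-60])*5)
E
```

```text
[ 500.78187891 -233.43474923  227.33034905] 0.3301669315323688 [ 0.04408696  0.70257624 -1.61813494]
267 [ 496.12582903 -242.14275163  154.38622579] [[ 482.7 -249.4  135.3]
 [ 516.7 -223.8  174.8]]
361 [[ 473.6 -246.1  150.5]
 [ 474.3 -245.6  153.5]
 [ 480.  -239.   175.3]
 [ 518.7 -226.5  188.8]
 [ 522.7 -225.6  189.6]]
[501.5, -233.8, 168] [358.32871426 233.35596071]
[501.5, -233.8, 126] [351.67304057 334.02399027]
```

View pics/held.png

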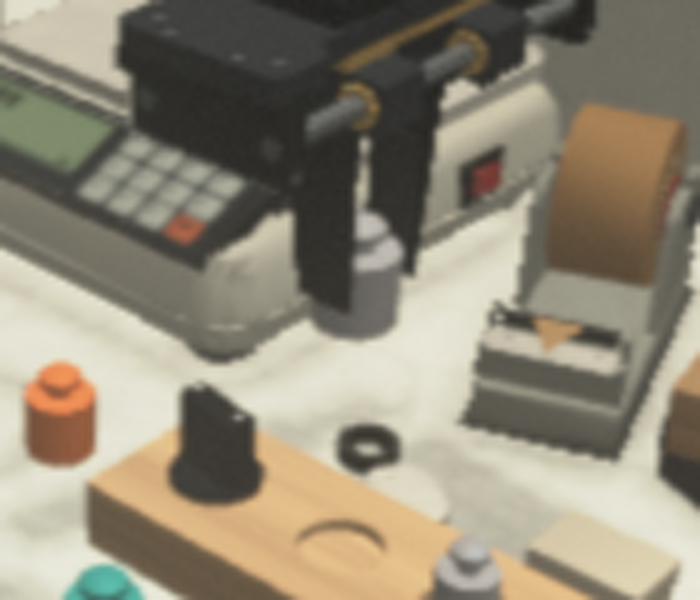

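Held image: the weight hangs upright between the fingers at crop (360,280); the key, the orange weight and the other weights are undisturbed.

Call:
jog_arm:
  motion:
    - [0, 0, 0, 30, -3, 0, 28]
    - [0, 0, 0, 55, -5, 0, 28]
    - [0, 0, 0, 55, -5, 0, 28]
    - [0, 0, 0, 55, -5, 0, 28]
    - [0, 0, 0, 55, -5, 0, 28]
    - [0, 0, 0, 55, -5, 0, 28]
    - [0, 0, 0, 55, -5, 0, 28]
    - [0, 0, 0, 46, -4, 0, 28]
    - [0, 0, 0, 30, -3, 0, 28]
    - [0, 0, 0, 0, 0, 0, 28]

```text
t: 7.22
eef_pos: [459.8, 203.7, 226.9]
tcp_rot: [-3.139, 0.0, 1.575]
ft_force: [0.3, -0.4, -1.0]
opening: 0.327
grip_force: 30.0
```

Call:
jog_arm:
  motion:
    - [0, 0, 0, 0, 0, 20, 28]
    - [0, 0, 0, 0, 0, 20, 28]
    - [0, 0, 0, 0, 0, 12, 28]
    - [0, 0, 0, 0, 0, 4, 28]
    - [0, 0, 0, 0, 0, 0, 28]
    - [0, 0, 0, 0, 0, 0, 28]

```text
t: 7.98
eef_pos: [460.7, 202.2, 172.7]
tcp_rot: [3.141, -0.0, 1.572]
ft_force: [0.4, 0.4, -2.8]
opening: 0.331
grip_force: 30.0
```

```bash
python3 - <<'E'
from h import *
s=env.state();print(s["eef_pos"],s["tcp_rot"],s["opening"],s["ft_force"])
d=grab("scene");np.savez("scene_3.npz",**d);W=pts(d);x,y,z=np.moveaxis(W,-1,0)
p=s["eef_pos"]
f=(abs(x-p[0])<60)&(abs(y-p[1])<30)&(z>p[2]-85)&(z<p[2]-40)&(d["color"].max(2)<80)
print(f.sum(),np.percentile(W[f],[1,5,50,95,99],axis=0).round(1)-p.round(1))
g=(z>66)&(z<73)&(abs(x-460)<56)&(abs(y-202)<56);Q=W[g][:,:2].astype(np.float32)
print("pan circle",cv2.minEnclosingCircle(Q),np.percentile(Q,[1,99],axis=0),W[g][:,2].mean())
u,v=proj(d,[461,160,90]).astype(int)
cv2.imwrite("pics/overpan.png",cv2.resize(d["color"][v-50:v+50,u-70:u+70],(700,500),interpolation=2)[...,::-1])
E
```

```text
[460.65364783 202.20892592 172.72017195] [ 3.14075846e+00 -3.24071646e-04  1.57242611e+00] 0.3306311281720182 [ 0.38451954  0.37206396 -2.80104056]
139 [[-26.8 -14.4 -76.2]
 [-25.8 -13.5 -73.4]
 [-17.9  -9.4 -54.4]
 [ 18.9   3.  -41.7]
 [ 21.7   5.4 -40.2]]
pan circle ((459.1000061035156, 201.5146026611328), 51.02079772949219) [[411.60461914 153.49068634]
 [505.71397888 248.93584412]] 69.13146879128193
```

View pics/overpan.png

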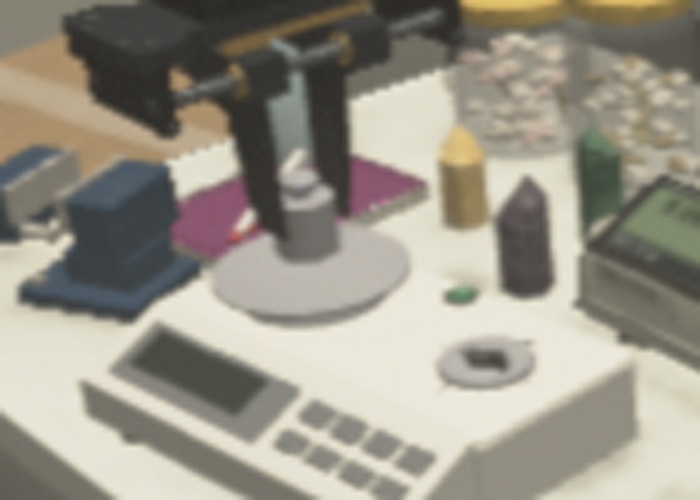

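Picture: the weight hangs above the pan at crop (308,215), upright and about central; the socket is clear at (487,360).

Call:
jog_arm:
  motion:
    - [0, 0, 0, 1, -1, 3, 28]
    - [0, 0, 0, 0, 0, 3, 28]
    - [0, 0, 0, 0, 0, 2, 28]
    - [0, 0, 0, 0, 0, 0, 28]
    - [0, 0, 0, 0, 0, 0, 28]

```text
t: 8.65
eef_pos: [459.5, 203.3, 164.2]
tcp_rot: [3.142, -0.0, 1.573]
ft_force: [-0.7, 0.6, -1.7]
opening: 0.329
grip_force: 30.0
```

Call:
jog_arm:
  motion:
    - [0, 0, 0, 0, 0, 1, 28]
    - [0, 0, 0, 0, 0, 0, 28]
    - [0, 0, 0, 0, 0, 0, 28]

```text
t: 9.02
eef_pos: [459.5, 203.2, 163.3]
tcp_rot: [3.141, -0.0, 1.573]
ft_force: [-0.5, 1.1, -1.9]
opening: 0.328
grip_force: 30.0
```

Call:
jog_arm:
  motion:
    - [0, 0, 0, 0, 0, 1, 28]
    - [0, 0, 0, 0, 0, 0, 28]
    - [0, 0, 0, 0, 0, 0, 28]

```text
t: 9.4
eef_pos: [459.5, 203.3, 162.3]
tcp_rot: [3.141, -0.0, 1.573]
ft_force: [-0.4, -0.1, -0.7]
opening: 0.329
grip_force: 30.0
```

Call:
jog_arm:
  motion:
    - [0, 0, 0, 0, 0, 1, 28]
    - [0, 0, 0, 0, 0, 0, 28]
    - [0, 0, 0, 0, 0, 0, 28]

```text
t: 9.78
eef_pos: [459.5, 203.3, 161.3]
tcp_rot: [3.141, -0.0, 1.573]
ft_force: [0.0, -1.5, 1.1]
opening: 0.33
grip_force: 30.0
```

Call:
jog_arm:
  motion:
    - [0, 0, 0, 0, 0, 0, 34]
    - [0, 0, 0, 0, 0, 0, 38]
    - [0, 0, 0, 0, 0, 0, 46]
    - [0, 0, 0, 0, 0, 0, 58]
    - [0, 0, 0, 0, 0, 0, 64]
    - [0, 0, 0, 0, 0, 0, 64]
    - [0, 0, 0, 0, 0, -20, 64]
    - [0, 0, 0, 0, 0, -50, 64]
    - [0, 0, 0, 0, 0, -50, 64]
    - [0, 0, 0, 0, 0, 0, 64]

```text
t: 11.02
eef_pos: [460.2, 203.5, 284.4]
tcp_rot: [3.135, -0.002, 1.573]
ft_force: [-0.3, 0.4, -1.1]
opening: 0.671
grip_force: 0.0
```

```bash
python3 - <<'E'
from h import *
s=env.state();print(s["t"],s["eef_pos"],s["ft_force"])
d=grab("scene");np.savez("scene_4.npz",**d);W=pts(d);x,y,z=np.moveaxis(W,-1,0)
w=(z>75)&(z<115)&(abs(x-460)<30)&(abs(y-203)<30);P=W[w]
print("weight",w.sum(),P.mean(0),np.percentile(P,[2,98],axis=0).round(1))
top=w&(z>104);print("knob",W[top].mean(0),np.percentile(W[top],[5,95],axis=0).round(1))
a=ortho(d,475,78,60,30,10)
k=ortho(load("top"),475,80,60,30,10)
o=cv2.resize(np.hstack([a,k]),(800,400))
for c in(200,600): cv2.drawMarker(o,(c,200),(255,0,0),0,10,1)
cv2.imwrite("pics/socket.png",o[...,::-1])
E
```

```text
11.025 [460.18632499 203.5105684  284.41601107] [-0.28724401  0.39176158 -1.13317772]
weight 183 [453.85191856 195.58049678  92.59887252] [[442.4 186.5  76. ]
 [470.7 211.8 109.2]]
knob [455.95346571 199.58099524 107.25689914] [[448.8 193.6 104.2]
 [464.  208.  109.5]]
```

View pics/socket.png

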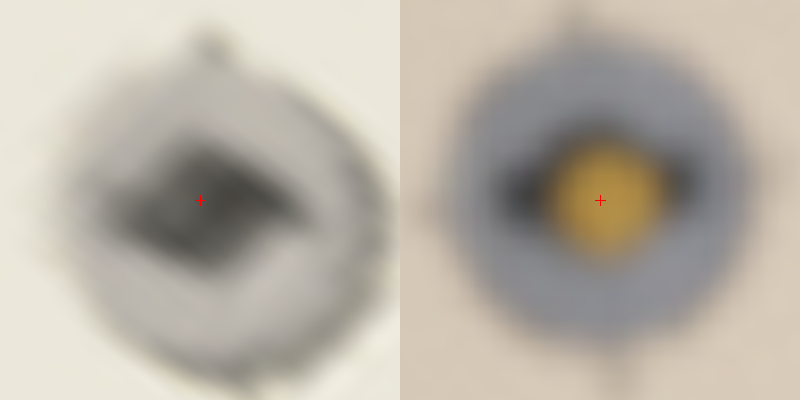

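The weight stands upright in the pan: scene knob (456,200) against pan (459,201.5). The socket picture shows the bezel centred near (473,77) in scene and (476,80) in top, with the slots rotated about +6.5°. Now the key.

Call:
jog_arm:
  motion:
    - [0, 0, 0, -33, 3, 0, 50]
    - [0, 0, 0, -55, 6, 0, 50]
    - [0, 0, 0, -55, 6, 0, 50]
    - [0, 0, 0, -55, 6, 0, 50]
    - [0, 0, 0, -55, 6, 0, 50]
    - [0, 0, 0, -55, 6, 0, 50]
    - [0, 0, 0, -42, 5, 30, 50]
    - [0, 0, 0, -23, 2, 50, 50]
    - [0, 0, 0, 0, 0, 30, 50]
    - [0, 0, 5, 0, 0, 5, 50]

```text
t: 12.32
eef_pos: [498.7, -169.5, 162.5]
tcp_rot: [-3.136, -0.002, 1.483]
ft_force: [-0.0, 0.2, 0.3]
opening: 0.525
grip_force: 0.0
```

```bash
python3 - <<'E'
from h import *
s=env.state();print(s["t"],s["eef_pos"],s["tcp_rot"])
for n in("scene","scene_4","top"):
    d=load(n);W=pts(d);x,y,z=np.moveaxis(W,-1,0)
    for lo in(63,65.5):
        m=(z>lo)&(z<76)&(abs(x-500)<25)&(abs(y+170)<25)&(d["color"].max(2)<110);P=W[m][:,:2].astype(np.float32)
        w,V=np.linalg.eigh(np.cov(P.T));v=V[:,1]
        print(n,lo,m.sum(),P.mean(0),cv2.minAreaRect(P),"axis deg",np.degrees(np.arctan2(v[1],v[0]))%180)
E
```

```text
12.325 [ 498.68372318 -169.54652683  162.5014186 ] [-3.13570115e+00 -2.35454774e-03  1.48271186e+00]
scene 63 81 [ 495.4228  -174.17024] ((496.90093994140625, -172.92628479003906), (32.425071716308594, 13.320706367492676), 78.29643249511719) axis deg 80.54258977618457
scene 65.5 64 [ 496.2069  -172.90648] ((497.1606750488281, -172.745849609375), (31.966350555419922, 12.885297775268555), 78.29643249511719) axis deg 79.84931104118048
scene_4 63 78 [ 495.58868 -173.75764] ((496.5277404785156, -172.02749633789062), (32.4578857421875, 13.833738327026367), 81.97062683105469) axis deg 81.86618479050618
scene_4 65.5 61 [ 496.257   -172.72356] ((496.5400695800781, -171.94009399414062), (32.28139877319336, 13.833738327026367), 81.97062683105469) axis deg 79.41265655538
top 63 76 [ 501.36246 -168.80974] ((501.9366760253906, -168.8913116455078), (34.020538330078125, 14.028159141540527), 80.61028289794922) axis deg 80.8739232524457
top 65.5 69 [ 501.37222 -168.95973] ((502.01153564453125, -168.91529846191406), (34.089317321777344, 13.87278938293457), 79.70403289794922) axis deg 80.037996913801
```

Call:
jog_arm:
  motion:
    - [0, 0, 5, 0, 0, 0, 50]
    - [0, 0, 0, 0, 1, 22, 50]
    - [0, 0, 0, 0, 0, 22, 50]
    - [0, 0, 0, 0, 0, 0, 50]
    - [0, 0, 0, 0, 0, 0, 20]
    - [0, 0, 0, 0, 0, 0, 10]
    - [0, 0, 0, 0, 0, 0, 10]
    - [0, 0, 0, 0, 0, 0, 10]
    - [0, 0, 0, 0, 0, 0, 10]

```text
t: 13.45
eef_pos: [501.1, -169.9, 122.5]
tcp_rot: [3.141, 0.0, 1.398]
ft_force: [-1.0, -0.0, 3.0]
opening: 0.144
grip_force: 30.0
```

Call:
jog_arm:
  motion:
    - [0, 0, 0, 0, 0, -15, 10]
    - [0, 0, 0, 0, 0, -40, 10]
    - [0, 0, 0, 0, 0, -35, 10]
    - [0, 0, -8.2, 0, 0, 0, 10]
    - [0, 0, -8.2, 0, 0, 0, 10]
    - [0, 0, 0, 40, 0, 0, 10]
    - [0, 0, 0, 60, 0, 0, 10]
    - [0, 0, 0, 60, 0, 0, 10]
    - [0, 0, 0, 50, 0, 0, 10]
    - [0, 0, 0, 40, 0, 0, 10]

```text
t: 14.7
eef_pos: [472.3, 80.4, 213.2]
tcp_rot: [3.141, -0.0, 1.685]
ft_force: [0.7, 0.5, -1.1]
opening: 0.144
grip_force: 30.0
```

```bash
python3 - <<'E'
from h import *
d=grab("scene");s=env.state();p=s["eef_pos"];print(s["t"],p,s["tcp_rot"],s["opening"],s["ft_force"])
np.savez("scene_5.npz",**d);W=pts(d);x,y,z=np.moveaxis(W,-1,0)
u,v=proj(d,[472,80,85]).astype(int);print(u,v)
cv2.imwrite("pics/key1.png",cv2.resize(d["color"][v-50:v+50,u-60:u+60],(720,600),interpolation=2)[...,::-1])
for q in([472,80.5,60],[p[0],p[1],p[2]-114.5],[p[0],p[1],p[2]-114.5+26]): print(q,((proj(d,q)-[u-60,v-50])*6).round(1))
E
```

```text
14.75 [471.62478759  83.1518252  213.19983253] [ 3.14103138e+00 -8.22090231e-04  1.68585756e+00] 0.14650005895546014 [-0.75197273  0.93437043 -0.86959515]
229 186
[472, 80.5, 60] [368.6 361. ]
[np.float64(471.6247875918925), np.float64(83.15182519907216), np.float64(98.69983253460117)] [354.6 270.3]
[np.float64(471.6247875918925), np.float64(83.15182519907216), np.float64(124.69983253460117)] [348.3 208.6]
```

View pics/key1.png

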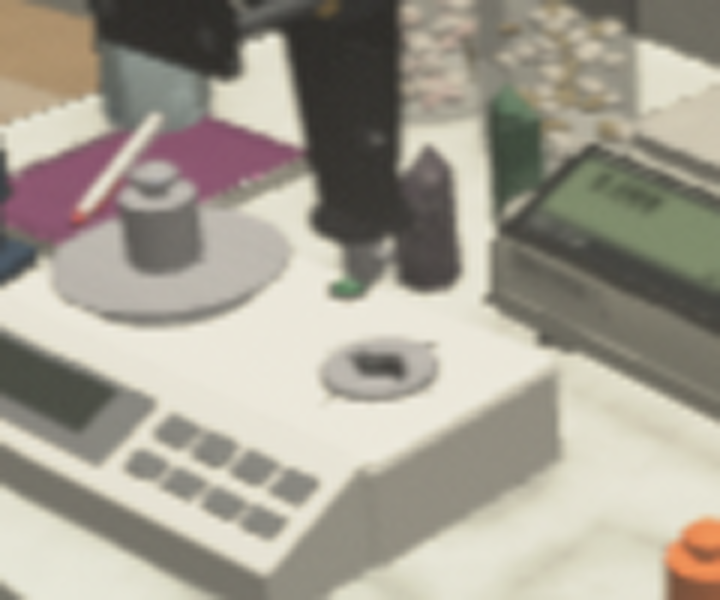

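Picture: the weight stands centred on the pan at crop (160,230), and the key hangs upright with its flange at (361,215), above the socket at (379,368). Lowering for a relative fit.

Call:
jog_arm:
  motion:
    - [0, 0, 0, -2, 0, 12, 10]
    - [0, 0, 0, 0, 0, 12, 10]
    - [0, 0, 0, 0, 0, 6, 10]
    - [0, 0, 0, 0, 0, 0, 10]
    - [0, 0, 0, 0, 0, 0, 10]

```text
t: 15.38
eef_pos: [473.2, 76.2, 182.3]
tcp_rot: [3.141, -0.0, 1.684]
ft_force: [0.3, 0.3, 0.1]
opening: 0.146
grip_force: 30.0
```

```bash
cat > fit.py <<'E'
from h import *
from scipy.optimize import minimize
def sil(d,c,r,zs):
    th=np.linspace(0,2*np.pi,240)
    P=np.array([proj(d,[c[0]+r*np.cos(t),c[1]+r*np.sin(t),z]) for z in zs for t in th])
    return P
def maskpoly(d,c,parts,S,o,n):
    m=np.zeros(n,np.uint8)
    for r,zs in parts:
        h=cv2.convexHull(((sil(d,c,r,zs)-o)*S).astype(np.float32)); cv2.fillPoly(m,[np.round(h).astype(np.int32)],255)
    return m
def fit(d,img,c0,parts,o,w,h,pen=0):
    # img float target 0..1 (object=1), crop at o size w,h ; maximise agreement with soft mask
    S=8
    T=img[o[1]:o[1]+h,o[0]:o[0]+w]
    def cost(c):
        m=maskpoly(d,c,parts,S,np.array(o)-0.5,(h*S,w*S)).astype(np.float32)/255
        m=cv2.resize(cv2.GaussianBlur(m,(0,0),S*0.5),(w,h),interpolation=cv2.INTER_AREA)
        return ((m-T)**2).sum()
    best=None
    for s in((3,),(0.7,)):
        g=[(cost((c0[0]+a*s[0],c0[1]+b*s[0])),c0[0]+a*s[0],c0[1]+b*s[0]) for a in range(-4,5) for b in range(-4,5)]
        best=min(g); c0=best[1:]
    r=minimize(cost,c0,method="Nelder-Mead",options=dict(initial_simplex=[c0,(c0[0]+.8,c0[1]),(c0[0],c0[1]+.8)],xatol=.05,fatol=1e-3))
    return r.x,r.fun
E
python3 - <<'E'
from fit import *
d5=grab("scene");s=env.state();p=s["eef_pos"];print(s["t"],p,s["tcp_rot"],s["ft_force"]);np.savez("scene_6.npz",**d5)
d4=load("scene_4")
# socket: bezel (incl. hole and wall) against cream deck
g=d4["color"].astype(float).mean(2)
u,v=proj(d4,[473,77,60]).round().astype(int);o=(u-16,v-13)
crop=g[o[1]:o[1]+26,o[0]:o[0]+32];hi=np.percentile(crop,90);print("deck",hi,"min",crop.min(),"mid",np.percentile(crop,40))
for lev in(185,195,205):
    T=np.clip((hi-g)/(hi-lev),0,1)
    print("socket",lev,fit(d4,T,(473,77),[(23,(56.5,60))],o,32,26))
# flange: dark disc. 
print("tip z",p[2]-114.5)
g=d5["color"].astype(float).max(2)
u,v=proj(d5,[p[0],p[1],p[2]-88]).round().astype(int)
cv2.imwrite("pics/key2.png",cv2.resize(d5["color"][v-30:v+40,u-40:u+44],(840,700)[:2],interpolation=2)[:600,:800,::-1]);print("crop origin",u-40,v-30)
for q in([472,80.5,60],[p[0],p[1],p[2]-114.5],[p[0],p[1],p[2]-88]): print(((proj(d5,q)-[u-40,v-30])*10).round(1))
E
```

```text
15.425 [473.14831629  76.29497079 182.39659582] [ 3.14127493e+00 -3.58948677e-05  1.68375720e+00] [-0.77338792 -0.04856645 -0.88710333]
deck 228.66666666666666 min 71.66666666666667 mid 224.0
socket 185 (array([473.05800781,  77.15664063]), np.float64(57.1152132572379))
socket 195 (array([473.16710205,  77.31113892]), np.float64(66.46063925532002))
socket 205 (array([473.2046875,  77.384375 ]), np.float64(80.12715962077544))
tip z 67.89659582370041
crop origin 191 153
[394.3 431.6]
[406.3 406.2]
[396.3 304.6]
```

View pics/key2.png

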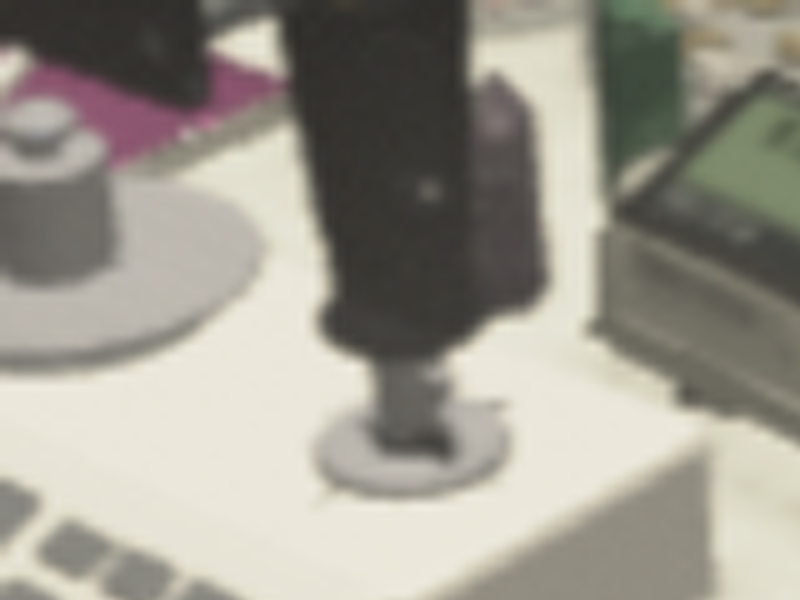

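```bash
python3 - <<'E'
from fit import *
from scipy.optimize import least_squares
d=load("scene_6");W=pts(d);x,y,z=np.moveaxis(W,-1,0);col=d["color"].astype(int).max(2)
B=(abs(x-473)<30)&(abs(y-77)<30)
for lo in range(58,110,4):
    m=B&(z>=lo)&(z<lo+4); P=W[m]
    if len(P): print(lo,len(P),"x",P[:,0].min().round(1),P[:,0].max().round(1),"y",P[:,1].min().round(1),P[:,1].max().round(1),"col",np.median(col[m]))
def circ(m,r,c0=(473,77)):
    P=W[m][:,:2]; f=lambda c:np.hypot(P[:,0]-c[0],P[:,1]-c[1])-r
    s=least_squares(f,c0,loss="soft_l1");return len(P),s.x.round(2),np.abs(s.fun).mean().round(2)
print("barrel",circ(B&(z>72)&(z<86)&(col>70),9))
print("flange",circ(B&(z>=90)&(z<98)&(col<75)&(x<490),20))
# robot axis column in image: key silhouettes
g=d["color"].astype(float).max(2);hi=200
T=np.clip((140-g)/(140-60),0,1)
o=(191+28,153+31);w,h=19,8   # crop cols 280..470, rows 310..390
T2=T.copy()
T2[g>85]=0
p=(473.15,76.3)
for zt in(66,68,70):
    print("sil",zt,fit(d,T2,p,[(20,(zt+24,zt+28)),(15,(zt+28,zt+60))],o,w,h))
d4=load("scene_4");print("socket proj crop",(proj(d,[473.15,77.3,60])-[191,153])*10)
E
```

```text
58 95 x 449.6 494.9 y 54.4 103.5 col 184.0
66 4 x 465.9 475.5 y 69.0 73.0 col 97.0
70 8 x 464.0 473.5 y 67.1 78.2 col 102.5
74 13 x 463.0 474.6 y 64.4 77.0 col 103.0
78 15 x 463.1 474.4 y 63.1 86.4 col 109.0
82 8 x 462.7 474.8 y 67.3 73.9 col 100.5
90 22 x 453.5 487.7 y 56.1 86.1 col 77.0
94 52 x 452.2 488.3 y 54.7 88.9 col 67.0
98 15 x 463.3 477.2 y 56.9 88.0 col 60.0
102 23 x 458.4 480.5 y 55.9 83.8 col 60.0
106 21 x 459.8 485.6 y 55.8 85.9 col 60.0
barrel (40, array([472.82,  75.17]), np.float64(1.06))
flange (49, array([479.58,  76.32]), np.float64(3.04))
sil 66 (array([479.27514648,  80.45769043]), np.float64(3.8771351060573513))
sil 68 (array([477.21402588,  77.09570923]), np.float64(3.932945999525111))
sil 70 (array([474.75,  73.3 ]), np.float64(3.9973335511944454))
socket proj crop [406.58672497 434.52302035]
```

Picture: the key tip sits just above the socket hole (crop (405,440)) with the cross pin visible. Barrel fit (472.8,75.5) against socket (473.1,77.3) in the same camera. Nudging about 1.2 mm, then feeling down.

Call:
jog_arm:
  motion:
    - [0, 0, 0, 1.2, 0.6, 3, 10]
    - [0, 0, 0, 0, 0, 3, 10]
    - [0, 0, 0, 0, 0, 2, 10]
    - [0, 0, 0, 0, 0, 2, 10]
    - [0, 0, 0, 0, 0, 0, 10]
    - [0, 0, 0, 0, 0, 0, 10]

```text
t: 16.18
eef_pos: [473.5, 77.8, 172.3]
tcp_rot: [3.141, -0.0, 1.684]
ft_force: [0.4, 0.1, -1.2]
opening: 0.146
grip_force: 30.0
```

Call:
jog_arm:
  motion:
    - [0, 0, 0, 0, 0, 2, 10]
    - [0, 0, 0, 0, 0, 0, 10]
    - [0, 0, 0, 0, 0, 0, 10]

```text
t: 16.55
eef_pos: [474.0, 78.0, 170.5]
tcp_rot: [3.14, -0.0, 1.684]
ft_force: [3.2, 4.7, 3.2]
opening: 0.142
grip_force: 30.0
```

Call:
jog_arm:
  motion:
    - [0, 0, 0, 1.2, 0.8, 0, 10]
    - [0, 0, 0, 0, 0, 0, 10]
    - [0, 0, 0, 0, 0, 0, 10]

```text
t: 16.92
eef_pos: [474.0, 79.1, 170.1]
tcp_rot: [-3.141, -0.0, 1.684]
ft_force: [2.0, 1.2, -0.3]
opening: 0.144
grip_force: 30.0
```

Call:
jog_arm:
  motion:
    - [0, 0, 0, 0, 0, 1.5, 10]
    - [0, 0, 0, 0, 0, 0, 10]
    - [0, 0, 0, 0, 0, 0, 10]

```text
t: 17.3
eef_pos: [474.1, 79.1, 168.6]
tcp_rot: [-3.142, -0.0, 1.684]
ft_force: [2.4, 1.6, -2.0]
opening: 0.147
grip_force: 30.0
```

Call:
jog_arm:
  motion:
    - [0, 0, 0, 0.5, 0.8, 0, 10]
    - [0, 0, 0, 0, 0, 1.5, 10]
    - [0, 0, 0, 0, 0, 0, 10]
    - [0, 0, 0, 0, 0, 0, 10]

```text
t: 17.8
eef_pos: [474.8, 79.6, 167.2]
tcp_rot: [-3.141, -0.0, 1.684]
ft_force: [0.0, -0.7, -0.1]
opening: 0.15
grip_force: 30.0
```

Call:
jog_arm:
  motion:
    - [0, 0, 0, 0, 0, 1.5, 10]
    - [0, 0, 0, 0, 0, 0, 10]
    - [0, 0, 0, 0, 0, 0, 10]

```text
t: 18.18
eef_pos: [474.9, 79.7, 165.7]
tcp_rot: [3.142, -0.0, 1.684]
ft_force: [0.2, -0.5, -0.4]
opening: 0.146
grip_force: 30.0
```

Call:
jog_arm:
  motion:
    - [0, 0, 0, 0, 0, 1.5, 10]
    - [0, 0, 0, 0, 0, 0, 10]
    - [0, 0, 0, 0, 0, 0, 10]

```text
t: 18.55
eef_pos: [474.8, 79.7, 164.2]
tcp_rot: [-3.142, -0.0, 1.684]
ft_force: [-0.2, 0.2, -0.5]
opening: 0.147
grip_force: 30.0
```

Call:
jog_arm:
  motion:
    - [0, 0, 0, 0, 0, 1.5, 10]
    - [0, 0, 0, 0, 0, 0, 10]
    - [0, 0, 0, 0, 0, 0, 10]

```text
t: 18.92
eef_pos: [474.9, 79.7, 162.7]
tcp_rot: [3.142, -0.0, 1.684]
ft_force: [-0.5, 0.3, 0.1]
opening: 0.144
grip_force: 30.0
```

Call:
jog_arm:
  motion:
    - [0, 0, 0, 0, 0, 1.5, 10]
    - [0, 0, 0, 0, 0, 0, 10]
    - [0, 0, 0, 0, 0, 0, 10]

```text
t: 19.3
eef_pos: [474.9, 79.7, 161.2]
tcp_rot: [-3.142, -0.0, 1.684]
ft_force: [-0.3, 0.2, -0.3]
opening: 0.145
grip_force: 30.0
```

Call:
jog_arm:
  motion:
    - [0, 0, 0, 0, 0, 1.5, 10]
    - [0, 0, 0, 0, 0, 1.5, 10]
    - [0, 0, 0, 0, 0, 0, 10]
    - [0, 0, 0, 0, 0, 0, 10]

```text
t: 19.8
eef_pos: [475.0, 79.7, 158.3]
tcp_rot: [3.141, -0.0, 1.684]
ft_force: [-1.0, 0.1, 3.0]
opening: 0.144
grip_force: 30.0
```

Call:
jog_arm:
  motion:
    - [0, 0, 0, 0, 0, 1.5, 10]
    - [0, 0, 0, 0, 0, 1.5, 10]
    - [0, 0, 0, 0, 0, 0, 10]
    - [0, 0, 0, 0, 0, 0, 10]

```text
t: 20.3
eef_pos: [474.9, 79.7, 155.3]
tcp_rot: [3.141, -0.0, 1.684]
ft_force: [0.0, -0.0, 3.8]
opening: 0.149
grip_force: 30.0
```

Call:
jog_arm:
  motion:
    - [0, 0, 0, 0, 0, 1.5, 10]
    - [0, 0, 0, 0, 0, 1, 10]
    - [0, 0, 0, 0, 0, 0, 10]
    - [0, 0, 0, 0, 0, 0, 10]

```text
t: 20.8
eef_pos: [474.9, 79.7, 152.7]
tcp_rot: [3.141, -0.0, 1.684]
ft_force: [-0.3, -0.1, 6.0]
opening: 0.147
grip_force: 30.0
```

Call:
jog_arm:
  motion:
    - [0, 0, 0, 0, 0, 1.5, 10]
    - [0, 0, 0, 0, 0, 0, 10]
    - [0, 0, 0, 0, 0, 0, 10]
    - [0, 0, 0, 0, 0, 0, 10]

```text
t: 21.3
eef_pos: [474.9, 79.7, 151.3]
tcp_rot: [3.141, -0.0, 1.684]
ft_force: [0.6, -0.0, 6.3]
opening: 0.147
grip_force: 30.0
```

Call:
jog_arm:
  motion:
    - [0, 0, 6, 0, 0, 0, 10]
    - [0, 0, 7, 0, 0, 0, 10]
    - [0, 0, 7, 0, 0, 0, 10]
    - [0, 0, 0, 0, 0, 0, 10]
    - [0, 0, 0, 0, 0, 0, 10]

```text
t: 21.92
eef_pos: [475.0, 79.7, 151.3]
tcp_rot: [3.141, -0.0, 1.335]
ft_force: [-0.0, -0.1, 6.2]
opening: 0.142
grip_force: 30.0
```

```bash
python3 -c "
from cell import env
s=env.state();print(s['moment'],s['ft_force'],s['eef_pos'],s['tcp_rot'])"
```

```text
[-0.17049753  0.01555547  0.05675326] [-0.02812388 -0.09874781  6.19821248] [475.02467783  79.67147065 151.31351711] [ 3.14108220e+00 -1.31913209e-04  1.33539451e+00]
```

Call:
jog_arm:
  motion:
    - [0, 0, 8, 0, 0, 0, 10]
    - [0, 0, 8, 0, 0, 0, 10]
    - [0, 0, 8, 0, 0, 0, 10]
    - [0, 0, 0, 0, 0, 0, 10]
    - [0, 0, 0, 0, 0, 0, 10]

```text
t: 22.55
eef_pos: [474.9, 79.7, 151.3]
tcp_rot: [3.141, -0.0, 0.917]
ft_force: [-0.7, 0.5, 6.7]
opening: 0.144
grip_force: 30.0
```

Call:
jog_arm:
  motion:
    - [0, 0, 8, 0, 0, 0, 10]
    - [0, 0, 8, 0, 0, 0, 10]
    - [0, 0, 8, 0, 0, 0, 10]
    - [0, 0, 8, 0, 0, 0, 10]
    - [0, 0, 0, 0, 0, 0, 10]
    - [0, 0, 0, 0, 0, 0, 10]

```text
t: 23.3
eef_pos: [474.8, 79.8, 151.3]
tcp_rot: [-3.141, -0.0, 0.358]
ft_force: [-0.4, -0.1, 6.5]
opening: 0.145
grip_force: 30.0
```

```bash
python3 -c "
from cell import env
s=env.state();print(s['moment'],s['ft_force'],s['eef_pos'],s['tcp_rot'],s['opening'])"
```

```text
[0.17257828 0.27958872 0.15718861] [-0.40202075 -0.11324551  6.47563257] [474.81937177  79.76583139 151.26374172] [-3.14147815e+00 -3.19614931e-05  3.58045212e-01] 0.1448673998043796
```

Call:
jog_arm:
  motion:
    - [0, 0, 4, 0, 0, 0, 10]
    - [0, 0, 3, 0, 0, 0, 10]
    - [0, 0, 0, 0, 0, 0, 10]
    - [0, 0, 0, 0, 0, 0, 10]

```text
t: 23.8
eef_pos: [474.8, 79.8, 151.3]
tcp_rot: [-3.141, -0.0, 0.236]
ft_force: [-0.4, 1.7, 5.2]
opening: 0.147
grip_force: 30.0
```

```bash
python3 -c "
from cell import env
s=env.state();print(s['moment'],s['ft_force'],s['eef_pos'],s['tcp_rot'],s['opening'])"
```

```text
[0.21600964 0.26968676 0.20019781] [-0.37976163  1.68893081  5.18242323] [474.80226505  79.80135107 151.26319927] [-3.14144054e+00 -7.10216467e-06  2.35952374e-01] 0.14666736758660692
```

Call:
jog_arm:
  motion:
    - [0, 0, 2.5, 0, 0, 0, 10]
    - [0, 0, 0, 0, 0, 0, 10]
    - [0, 0, 0, 0, 0, 0, 10]
    - [0, 0, 0, 0, 0, 0, 10]

```text
t: 24.3
eef_pos: [474.8, 79.8, 151.3]
tcp_rot: [-3.141, -0.0, 0.192]
ft_force: [-0.9, 2.9, 6.5]
opening: 0.148
grip_force: 30.0
```

```bash
python3 - <<'E'
from h import *
d=grab("scene");s=env.state();print(s["t"],s['moment'],s['ft_force'],s['eef_pos'],s['tcp_rot'],s['opening'])
u,v=proj(d,[472,120,85]).astype(int)
cv2.imwrite("pics/end.png",cv2.resize(d["color"][v-50:v+50,u-70:u+60],(780,600),interpolation=2)[...,::-1])
E
```

```text
24.35 [0.22026181 0.28379642 0.17623641] [-0.9147284   1.23079378  6.97013912] [474.79877996  79.79816418 151.25240175] [-3.14143069e+00  5.48642443e-05  1.92323419e-01] 0.1431991915960312
```

View pics/end.png

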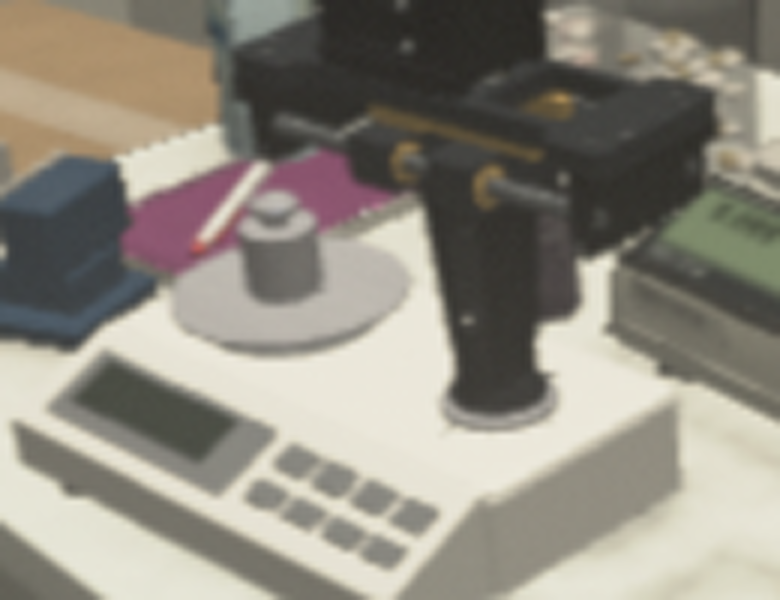

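Picture: the weight stands upright and centred on the pan at crop (280,250), and the key's flange rests at the bezel (498,395), still gripped. The moment about z is 0.18 N m, matching the switch spring at its stop. Handing in.

```bash
python3 -c "
from cell import env
print(env.job_done())"
```

```text
the job is handed in; nothing more can be done
None
```

I handed in the job at about 24 s. The 200 g weight stands upright on the pan, released, and the key is pushed into the socket, turned clockwise about 85° and still gripped. The measured torque (0.18 N m) matches the switch spring at its stop, but the hand-in returned no verdict.

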